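# Load the drive flange onto the studs and lock it

## Robot

A 6-joint arm with a two-finger parallel gripper is mounted at the origin on a cart in front of the work surface, level with it; the furniture and walls round the work are solid. World frame = base frame: x ahead of the robot, y to its left, z up, the work surface at z = 0. Lengths are in m, angles in rad, forces in N, time in s.
With the tool pointing down it reaches from about 0.3 to 0.875 m from the base axis. Payload 6.4 kg.
Tool frame: the origin (TCP) lies on the mounting face of the last link; the fingertips stand 173 mm ahead of it and the grasp point (between the pads) lies 155 mm ahead of it (ctrl.grip_point_offset is the distance from the TCP to the grasp point, in m); z points along the fingers, y is the line along which they close (so a half turn about z gives the same grasp; the last joint's range is limited). The gripper opens to 85 mm and grips with 20 to 120 N. Pads are 22 mm wide; open, the fingers measure 114 mm over their backs; the gripper's body (76 mm by 85 mm) begins 54 mm behind the grasp point. The pads swing forward as they close: fully open they stand 13 mm farther back than shut.
Start: joints at [-1.326, 0.181, 1.607, -0, 1.354, -0.206], TCP at [0.251, -0.518, 0.405] pointing down, gripper open.
Joint ranges: [-2.99, 2.99], [-0.89, 2.07], [0.3, 2.58], [-1.14, 4.28], [0, 2.63], [-3.12, 3.12]. Speed limits (rad/s): [2.57, 2.57, 3.01, 3.14, 3.14, 3.14].

## Interface

Orientations are given as a unit quaternion [w, x, y, z].
In Python, from bench import status, imaging, ctrl, models gives the robot as it stands.
- The arm moves only by the tool send_rows, never from a script. Its argument "commands" is a list that holds one entry, the list of rows, each a list of 6 numbers: the shift along the tool's x, y, z normalised to -1 to 1, where 1 is 3 cm, then the turn, a rotation vector about the tool's x, y, z normalised to -1 to 1, where 1 is 0.1 rad. A call has 1 to 8 rows; each row shifts and turns the commanded pose from where the row before left it, along the tool's axes as they then stand; what a row does not reach is not made up. A row lasts 1/12 s, in which the tool goes at most 41.7 mm and 7.16 degrees, less where a joint would pass 70% of its speed; a pose out of reach is approached as far as the arm can. A call with a number of a shift or a turn outside -1 to 1 is refused whole. A call with a gripper value outside its range is refused whole. "jaw" is the opening, from 0 (shut) to 1 (fully open), set as the call begins (left out, the last holds). The fingers move at their own pace and stop on an object; the grip force is fixed at half the most. Time passes only in rows, so rows that do not move let the fingers close. It gives the time, the measured TCP pose, the force, the opening and the grip force at its end, in the units of the state.
- status.get_obs(): the state, without advancing time (a new reading comes with each control period).
- imaging.camera(name): name is "scene" or "top"; returns a dict with "image" (400x640x3 uint8, blue, green, red), "depth" (400x640 float32, m along the optical axis (not along the pixel's ray), 0 where there is no reading), "mtx" (3x3 intrinsics, pixels), "pose" (4x4, takes a point from camera to world coordinates). Camera axes: x right, y down, z forward; pixel columns grow to the right and rows downward; lengths in m; the calibration is good to about 2 mm. A picture is of the moment at which its call begins.
- ctrl.hand_in(): hands the job in; it is judged then, once.
Trained networks look in a picture, given as the dict that the camera call returned (one of the last four; its "shot" number tells which), for a name from the list of things; names that differ only in an ending like _2 or _b are one class to them, and where a whole thing is asked for, a point or a joint stands for the part that bears it (a point fixed in the world has none). Each returns a list of dicts, best first, with "confidence" (0 to 1); they miss things now and then, are a little off and sometimes report something else, mostly with a low value. They report only what shows in the picture. A call takes as long as a camera call. They do not tell look-alikes from the thing itself.
- models.recognise(picture, name): "centre" ([column, row] in pixels, amid what is visible of it).
- models.regions_of(picture, name): "region" (400x640 bool, what is visible of it) and "centre" ([column, row] in pixels, amid what is visible of it).
The state is a dict: "time_s": time; "q": joint angles; "dq": joint speeds; "joint_efforts": joint torques, N m; "eef_pos": TCP position; "eef_rot": TCP orientation; "wrist_force": force on the tool from outside, world axes, zero at the start; "torque": the same for the moment, N m; "opening": opening from 0.0 (shut) to 1.0 (fully open); "grasp_force": force on a finger pad.
Only numpy, scipy, OpenCV 4.12 (cv2) and the standard library are available. Lean on these libraries where they do the work, as an engineer would, in place of code of your own. Each camera call takes 0.05 s, during which the arm holds its last target. There are 200 camera calls.

## Task

Put the loose steel drive flange onto the three studs of the bench fixture, boss upwards, so that it lies flush on the round hub. Then turn the fixture's flat-edged lock disc by its upright pin so that it covers the flange's rim and its flat runs parallel along the alignment bar. Leave the gear, the bearing and the spanner where they lie.

Things in the scene. Friction and masses are not known exactly. Their poses are not given: they have to be found in the camera images.
- flange: Loose steel drive flange, 0.45 kg: round plate 90 mm across, 10 mm thick, three 13 mm through holes 32 mm from the centre, 120 degrees apart (all alike, so three headings fit); central boss on top, a solid cylinder 44 mm across, from 10 to 48 mm above the underside: grip across it. Origin: centre of underside; z up along the boss; x points at one hole. Starts lying flat on the table, boss up.
- fixture: Bench fixture, screwed down: grey base plate 178 x 112 x 12 mm with a round aluminium hub and, beside it, the lock disc on a pillar. Origin: on the table under the hub's axis; z up; x runs from the hub's axis to the lock disc's axis, 68 mm away. The plate reaches x -60 to +118 mm, y -56 to +56 mm.
- hub_face (a point): Centre of the hub's flat top (94 mm across), 22 mm above the table, axes as the fixture's; the flange's underside lies here when home. On it three plain studs 10 mm thick, 18 mm tall, the top 4.5 mm tapered to 5.6 mm, 32 mm from the centre at 60, 180 and 300 degrees from the x axis. With the flange home they stand 8 mm above its plate.
- lock_disc (a joint): Angle of the lock disc about its upright axis (rad), counter-clockwise from above, -0.5 to 2.5; stays where left (about 4 N at the pin turns it). At 0 its flat faces the hub and the flange passes freely; it starts within 0.2 of 0. At 1.571 the flat faces the fixture's -y side, parallel along the alignment bar, and the round side reaches 7 mm over the flange's rim.
- lock_axis (a point): Lock disc's axis at its top face, 42 mm above the table; axes as the fixture's. Steel disc 60 mm across, 8 mm thick, underside 34 mm above the table (2 mm over a seated flange's plate), with one straight edge (the flat, 48 mm long) 18 mm from its axis and a hexagon head 6 mm tall on the axis.
- lock_pin (a point): Middle of the top of the upright pin that turns the lock disc, 68 mm above the table: round, 12 mm thick, 26 mm tall, on top of the disc 19 mm from its axis, opposite the flat (at joint 0 on the fixture's +x side of the axis, at 1.571 on the +y side). Push it sideways or lead it round an arc between the fingers.
- align_bar (a point): Alignment bar: upright aluminium strip 48 x 9 mm fixed to the base plate along the fixture's x direction, on the -y side of the lock disc. This point: middle of its upper inner edge, 33 mm above the table (1 mm under the disc), 18 mm from the disc's axis. The disc's round part covers it; with the flat along it, it lies wholly uncovered.
- gear: Bystander: a dark steel spur gear, 60 mm across and 21 mm high, lying flat behind the stack of clear boxes (fixed, about 150 mm high), over which the flange must be lifted; origin at the centre of its underside.
- bearing: Bystander: a ball bearing, 52 mm across and 15 mm high, lying flat; origin at the centre of its underside.
- spanner_13: Bystander: a combination spanner 184 mm long, 26 mm wide and 8 mm high, lying flat near the table's front edge; origin at the middle of its underside.
Things that resemble listed ones, but are neither listed nor needed, are in the scene too. Leave any purple look-alike of the flange alone.

How it is judged:
By the outcome, as a careful person would: the job done as asked, in the order asked, and still so for the second after the job is handed in, with the robot touching nothing.
It also fails if it takes over 54 s, if anything falls off the work surface, if the arm or the gripper's body presses on something with over 40 N, if the wrist force passes 120 N, or if a joint passes its speed limit or range.

## Working session

There is one attempt and no reset: what is moved stays moved. The work goes in short steps, Python scripts to look and compute and a tool call to move; the robot and the scene stay as the last step left them, time stands still between calls to the robot, and variables do not carry over. Pictures are saved under pics/ and viewed, at most 10 in all, crops included, and the job is handed in when it is done.

Besides the shell and the picture viewer there is one more tool, called after "Call:" by a JSON object that holds its "op" and its "data". send_rows: Moves the arm, as the interface text tells. Its arguments: {"type":"object","properties":{"commands":{"type":"array"},"jaw":{"type":"number"}},"required":["commands"]}

```bash
mkdir -p pics; ls; cat > h.py <<'E'
import numpy as np, cv2
from bench import status, imaging, ctrl, models
def world(p,uv_mask):
    v,u=np.nonzero(uv_mask); d=p["depth"][v,u]; k=d>0; v,u,d=v[k],u[k],d[k]
    K=p["mtx"]; c=np.stack([(u-K[0,2])*d/K[0,0],(v-K[1,2])*d/K[1,1],d,np.ones_like(d)])
    return (p["pose"]@c)[:3].T, np.stack([u,v],1)
E
python3 - <<'E'
from h import *
for n in ["top","scene"]:
    p=imaging.camera(n); cv2.imwrite(f"pics/{n}0.png",p["image"])
    print(n,p["pose"].round(3).tolist(),p["mtx"].tolist())
    for t in ["flange","fixture","hub_face","lock_disc","lock_pin","gear","bearing","spanner_13"]:
        for r in models.regions_of(p,t)[:3]:
            w,_=world(p,r["region"])
            print(t,round(r["confidence"],2),np.round(r["centre"]),np.median(w,0).round(3),w.min(0).round(3),w.max(0).round(3))
print(status.get_obs(), ctrl.grip_point_offset)
E
```

```text
pics
top [[-0.014, -0.998, 0.057, 0.408], [-1.0, 0.014, -0.003, -0.089], [0.003, -0.057, -0.998, 1.308], [0.0, 0.0, 0.0, 1.0]] [[518.2195647070928, 0.0, 320.68745668251523], [0.0, 518.2195647070928, 200.25009784998565], [0.0, 0.0, 1.0]]
flange 0.71 [242. 261.] [0.329 0.1   0.012] [ 0.283  0.06  -0.005] [0.37  0.148 0.057]
flange 0.63 [402. 162.] [ 0.567 -0.296  0.012] [ 0.527 -0.349 -0.004] [ 0.613 -0.255  0.055]
fixture 0.91 [253. 188.] [0.518 0.071 0.018] [ 0.419 -0.012 -0.005] [0.621 0.161 0.072]
hub_face 0.9 [255. 183.] [0.519 0.07  0.018] [ 0.419 -0.015 -0.006] [0.623 0.159 0.072]
lock_disc 0.87 [258. 169.] [0.559 0.052 0.042] [0.53  0.025 0.009] [0.59  0.085 0.072]
lock_pin 0.74 [258. 169.] [0.559 0.052 0.043] [0.533 0.025 0.032] [0.586 0.084 0.072]
bearing 0.63 [314. 130.] [ 0.653 -0.084  0.014] [ 0.627 -0.109 -0.001] [ 0.676 -0.061  0.021]
scene [[-0.913, -0.3, 0.276, 0.16], [-0.407, 0.704, -0.583, 0.634], [-0.02, -0.644, -0.765, 1.0], [0.0, 0.0, 0.0, 1.0]] [[463.7951514638281, 0.0, 316.14294179978555], [0.0, 463.7951514638281, 195.72763470490577], [0.0, 0.0, 1.0]]
flange 0.8
[... 813 characters left out ...]
': array([-1.32629341e+00,  1.80793983e-01,  1.60700017e+00,  3.13853555e-05,
        1.35378167e+00, -2.06310089e-01]), 'dq': array([-1.53448752e-03,  1.04422057e-03, -5.73838504e-05,  1.32129478e-03,
       -3.92082183e-04, -5.02309356e-04]), 'joint_efforts': array([-1.67151116e-03, -4.44841933e+01, -3.51687813e+01, -4.39401711e-04,
        7.07544441e-04, -1.64671570e-05]), 'eef_pos': array([ 0.25054517, -0.51756453,  0.40469176]), 'eef_rot': array([8.12209821e-06, 9.74704089e-01, 2.23499305e-01, 1.54825444e-05]), 'wrist_force': array([-0.00214222,  0.1085797 , -0.3566892 ]), 'torque': array([ 0.00781691, -0.00128527,  0.00954064]), 'grasp_force': 0.0, 'opening': 1.001432699810644} 0.1547
```

View pics/top0.png

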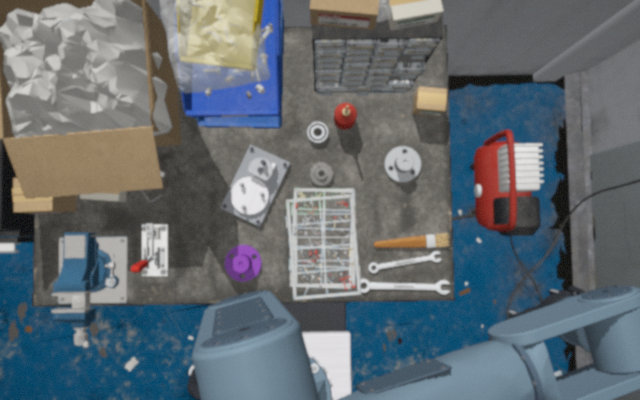

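View pics/scene0.png

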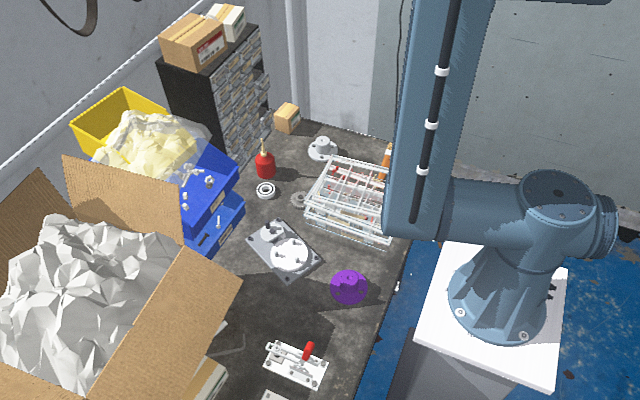

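The steel flange is at top-view pixel (402,163), the purple look-alike at (242,263) and the fixture at (255,187). The clear boxes stand between them, at (322,243). Next I'll rectify the flange and fixture regions.

```bash
cat >> h.py <<'E'
def ortho(p,cx,cy,z,half=0.07,s=4000):
    "rectify plane z; px = (x-cx+half)*s as row-up, y as column-left"
    n=int(2*half*s); i=np.arange(n)
    X=cx+half-i[:,None]/s+0*i[None]; Y=cy+half-i[None]/s+0*i[:,None]
    T=np.linalg.inv(p["pose"]); c=np.einsum('ij,jab->iab',T[:3,:3],np.stack([X,Y,X*0+z]))+T[:3,3,None,None]
    K=p["mtx"]; return cv2.remap(p["image"],(K[0,0]*c[0]/c[2]+K[0,2]).astype(np.float32),(K[1,1]*c[1]/c[2]+K[1,2]).astype(np.float32),cv2.INTER_CUBIC)
def circ(pts):
    A=np.c_[2*pts,np.ones(len(pts))]; s=np.linalg.lstsq(A,(pts**2).sum(1),rcond=None)[0]; return s[:2]
def band(p,c,r,lo,hi):
    w,_=world(p,np.ones((400,640),bool)); return w[(np.hypot(*(w[:,:2]-c).T)<r)&(w[:,2]>lo)&(w[:,2]<hi)]
E
python3 - <<'E'
from h import *
for n in ["top","scene"]:
    p=imaging.camera(n)
    b=band(p,(.567,-.296),.06,.042,.055); print(n,"boss",len(b),b[:,:2].mean(0),(b[:,:2].max(0)+b[:,:2].min(0))/2,np.ptp(b,0),np.median(b[:,2]))
    f=band(p,(.567,-.296),.06,.006,.055); print("plate",(f[:,:2].max(0)+f[:,:2].min(0))/2,np.ptp(f,0))
    f=band(p,(.56,.055),.06,.037,.05); print("disc",len(f),f[:,:2].mean(0),f.min(0),f.max(0))
    f=band(p,(.56,.055),.06,.062,.08); print("pin",len(f),f.mean(0))
    a=ortho(p,.567,-.296,.010,.07,2800);b=ortho(p,.518,.071,.022,.125,1568); 
    cv2.imwrite(f"pics/o_{n}.png",np.hstack([a,b]))
E
```

```text
top boss 249 [ 0.56968378 -0.29936274] [ 0.56978203 -0.29932666] [0.04371108 0.04249779 0.01273103] 0.048849704536995775
plate [ 0.56631331 -0.29658935] [0.10877608 0.10575484 0.04878477]
disc 370 [0.55813346 0.05388376] [0.50186791 0.02073574 0.03706048] [0.58591968 0.10159982 0.04967199]
pin 20 [0.57250243 0.04618911 0.0688536 ]
scene boss 126 [ 0.57287355 -0.2951659 ] [ 0.57363441 -0.29773656] [0.04269073 0.04248552 0.01132343] 0.04777526281761035
plate [ 0.57744352 -0.29631773] [0.09778859 0.09172885 0.04735086]
disc 309 [0.55982055 0.0582926 ] [0.5012152  0.02687444 0.03715621] [0.58862281 0.10213617 0.04956423]
pin 21 [0.57569978 0.0500544  0.06769684]
```

View pics/o_top.png

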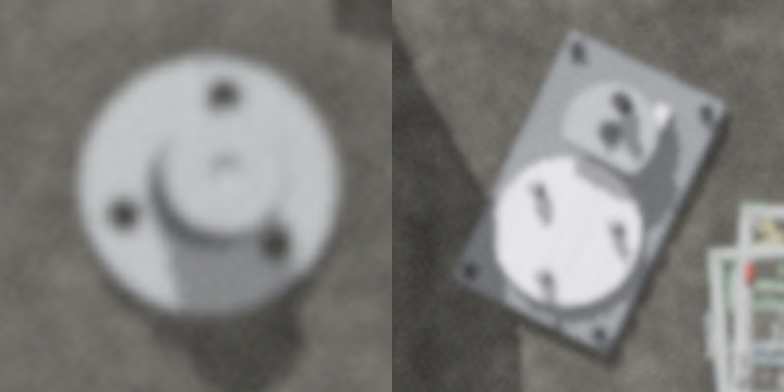

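View pics/o_scene.png

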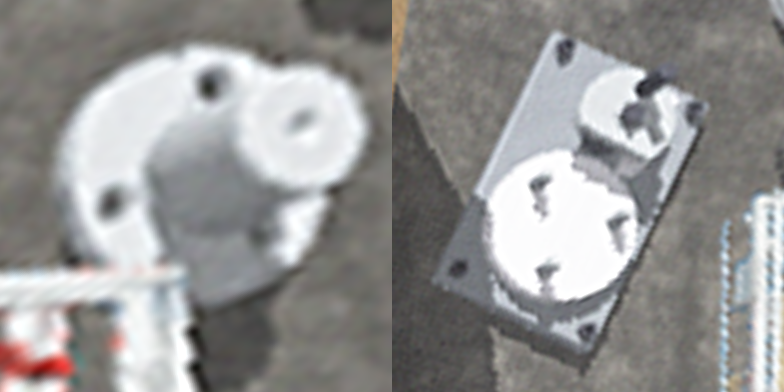

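Top view puts the flange at about (.571,-.300) with heading about -11°, and the hub at about (.495,.084) with heading about -25.5°. The scene camera sits (+3,+4) mm from that for both, so I'll use the midpoint and set out.

Call:
{"op": "send_rows", "data": {"commands": [[[0.8,-0.12,0,0,0,0],[0.8,-0.12,0,0,0,0],[0.8,-0.12,0,0,0,0],[0.8,-0.12,0,0,0,0],[0.8,-0.12,0,0,0,0],[0.8,-0.12,0,0,0,0],[0.8,-0.12,0,0,0,0],[0.8,-0.12,0,0,0,0]]], "jaw": 1}}

```text
time_s: 1.67
eef_pos: [0.4117, -0.4072, 0.4048]
eef_rot: [0.0, 0.975, 0.223, 0.0]
wrist_force: [-0.4, -0.2, 0.6]
opening: 1.001
grasp_force: 0.0
```

Call:
{"op": "send_rows", "data": {"commands": [[[0.8,-0.12,0,0,0,0],[0.8,-0.12,0,0,0,0],[0.8,-0.12,0,0,0,0],[0.8,-0.12,0,0,0,0],[0.8,-0.12,0,0,0,0],[0.8,-0.12,0,0,0,0],[0.8,-0.12,0,0,0,0],[0.8,-0.12,0,0,0,0]]]}}

```text
time_s: 2.33
eef_pos: [0.572, -0.2976, 0.4046]
eef_rot: [-0.0, 0.975, 0.224, -0.0]
wrist_force: [0.5, 0.5, -0.3]
opening: 1.001
grasp_force: 0.0
```

Call:
{"op": "send_rows", "data": {"commands": [[[0,0,0.6,0,0,-0.5],[0,0,0.6,0,0,-0.5],[0,0,0.6,0,0,-0.5],[0,0,0.6,0,0,-0.5],[0,0,0.6,0,0,-0.5],[0,0,0.6,0,0,-0.5],[0,0,0,0,0,-0.5],[0,0,0,0,0,-0.57]]]}}

```text
time_s: 3.0
eef_pos: [0.5706, -0.298, 0.2946]
eef_rot: [-0.002, 0.909, 0.417, -0.001]
wrist_force: [0.7, 0.4, 0.1]
opening: 1.0
grasp_force: 0.0
```

```bash
cat >> h.py <<'E'
def goto(x,y,z=None,head=None):
    "tool-axis units to a TCP target; heading = world angle (deg) of tool x"
    from scipy.spatial.transform import Rotation as R
    o=status.get_obs(); q=o["eef_rot"]; M=R.from_quat(np.r_[q[1:],q[0]]).as_matrix()
    h=np.degrees(np.arctan2(M[1,0],M[0,0])); d=np.array([x,y,o["eef_pos"][2] if z is None else z])-o["eef_pos"]
    print("pos",o["eef_pos"].round(4),"head",h.round(2),"tilt",M[:,2].round(4),"units",(M.T@d/.03).round(2),"turn",None if head is None else np.round(-np.radians((head-h+180)%360-180)/.1,2),"F",o["wrist_force"].round(1),"open",round(o["opening"],3),"t",o["time_s"])
E
python3 -c "
from h import *
goto(.5725,-.2975,.191,49.1)"
```

```text
pos [ 0.5706 -0.298   0.2946] head 49.29 tilt [-0.0029  0.0022 -1.    ] units [0.06 0.05 3.45] turn 0.03 F [0.7 0.4 0.1] open 1.0 t 3.0
```

Call:
{"op": "send_rows", "data": {"commands": [[[0.03,0.03,0.5,0,0,0],[0.03,0.03,0.5,0,0,0],[0,0,0.5,0,0,0],[0,0,0.5,0,0,0],[0,0,0.5,0,0,0],[0,0,0.5,0,0,0],[0,0,0.3,0,0,0],[0,0,0.15,0,0,0]]]}}

```text
time_s: 3.67
eef_pos: [0.573, -0.2977, 0.1908]
eef_rot: [-0.001, 0.909, 0.416, -0.001]
wrist_force: [-0.3, -0.4, -0.2]
opening: 1.001
grasp_force: 0.0
```

Call:
{"op": "send_rows", "data": {"commands": [[[0,0,0,0,0,0],[0,0,0,0,0,0],[0,0,0,0,0,0],[0,0,0,0,0,0],[0,0,0,0,0,0],[0,0,0,0,0,0],[0,0,0,0,0,0],[0,0,0,0,0,0]]], "jaw": 0}}

```text
time_s: 4.33
eef_pos: [0.5741, -0.2985, 0.1947]
eef_rot: [0.001, 0.909, 0.416, 0.001]
wrist_force: [-1.1, 1.4, 7.0]
opening: 0.497
grasp_force: 62.4
```

```bash
python3 - <<'E'
from h import *
goto(.5725,-.2975,.191,49.1); print(status.get_obs()["grasp_force"])
p=imaging.camera("top")
cv2.imwrite("pics/g.png",ortho(p,.57,-.298,.010,.07,2800))
from bench import imaging
E
```

```text
pos [ 0.5741 -0.2985  0.1947] head 49.15 tilt [ 0.0017 -0.0012 -1.    ] units [-0.01 -0.06  0.12] turn 0.01 F [-1.1  1.4  7. ] open 0.497 t 4.3333
62.434895038604736
```

View pics/g.png

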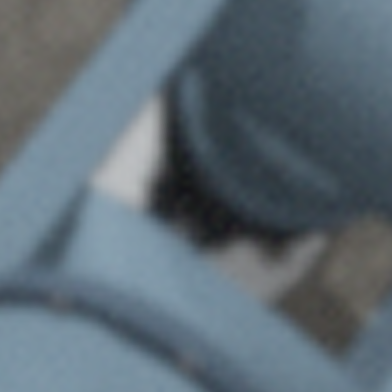

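Call:
{"op": "send_rows", "data": {"commands": [[[0,0,-0.5,0,0,0],[0,0,-0.9,0,0,0],[0,0,-1,0,0,0.8],[0,0,-1,0,0,0.8],[0,0,-1,0,0,0.8],[0,0,-1,0,0,0.8],[0,0,-1,0,0,0.8],[0,0,-0.8,0,0,0.8]]]}}

```text
time_s: 5.05
eef_pos: [0.5733, -0.298, 0.4121]
eef_rot: [0.001, 0.983, 0.186, 0.0]
wrist_force: [0.9, -0.6, -4.4]
opening: 0.498
grasp_force: 62.2
```

Call:
{"op": "send_rows", "data": {"commands": [[[0,0,0,0,0,0.9],[0,0,0,0,0,0.9],[0,0,0,0,0,0.9],[0,0,0,0,0,0.9],[0,0,0,0,0,0.9],[0,0,0,0,0,0.9],[0,0,0,0,0,0.9],[0,0,0,0,0,1.0]]]}}

```text
time_s: 5.72
eef_pos: [0.5732, -0.2979, 0.4091]
eef_rot: [-0.0, 0.984, -0.177, -0.001]
wrist_force: [0.5, -0.7, -4.7]
opening: 0.496
grasp_force: 62.3
```

```bash
python3 - <<'E'
from h import *
goto(.497,.086,.41,-25.5); print(status.get_obs()["grasp_force"])
E
```

```text
pos [ 0.5732 -0.2979  0.4091] head -20.43 tilt [-1.e-03  8.e-04 -1.e+00] units [ -6.85 -11.1   -0.02] turn 0.88 F [ 0.5 -0.7 -4.7] open 0.496 t 5.7167
62.33848571777344
```

Call:
{"op": "send_rows", "data": {"commands": [[[0,0,0,0,0,0.88],[-0.55,-0.75,0,0,0,0],[-0.55,-0.75,0,0,0,0],[-0.55,-0.75,0,0,0,0],[-0.55,-0.75,0,0,0,0],[-0.55,-0.75,0,0,0,0],[-0.55,-0.75,0,0,0,0],[-0.55,-0.75,0,0,0,0]]]}}

```text
time_s: 6.38
eef_pos: [0.5353, -0.1051, 0.4093]
eef_rot: [-0.0, 0.976, -0.218, -0.0]
wrist_force: [0.2, 0.3, -4.3]
opening: 0.496
grasp_force: 62.3
```

Call:
{"op": "send_rows", "data": {"commands": [[[-0.6,-0.8,0,0,0,0],[-0.6,-0.8,0,0,0,0],[-0.6,-0.8,0,0,0,0],[-0.6,-0.8,0,0,0,0],[-0.6,-0.8,0,0,0,0],[-0.6,-0.8,0,0,0,0],[-0.3,-0.4,0,0,0,0],[0,0,0,0,0,0]]]}}

```text
time_s: 7.05
eef_pos: [0.4954, 0.0873, 0.4093]
eef_rot: [-0.001, 0.976, -0.217, -0.001]
wrist_force: [0.4, -0.4, -3.7]
opening: 0.499
grasp_force: 62.4
```

Call:
{"op": "send_rows", "data": {"commands": [[[0,0,0.6,0,0,0],[0,0,0.6,0,0,0],[0,0,0.6,0,0,0],[0,0,0.6,0,0,0],[0,0,0.5,0,0,0],[0,0,0.3,0,0,0],[0,0,0,0,0,0],[0,0,0,0,0,0]]]}}

```text
time_s: 7.72
eef_pos: [0.4969, 0.0841, 0.3133]
eef_rot: [0.0, 0.976, -0.219, -0.0]
wrist_force: [0.5, 0.8, -5.5]
opening: 0.493
grasp_force: 62.4
```

```bash
python3 - <<'E'
from h import *
goto(.497,.086,.24,-25.5)
p=imaging.camera("scene"); cv2.imwrite("pics/s2.png",cv2.resize(p["image"][150:350,180:440],None,fx=3,fy=3,interpolation=cv2.INTER_CUBIC)[:600,:780])
E
```

```text
pos [0.4969 0.0841 0.3133] head -25.24 tilt [-7.e-04 -1.e-04 -1.e+00] units [-0.02 -0.06  2.44] turn 0.04 F [ 0.5  0.8 -5.5] open 0.493 t 7.7167
```

View pics/s2.png

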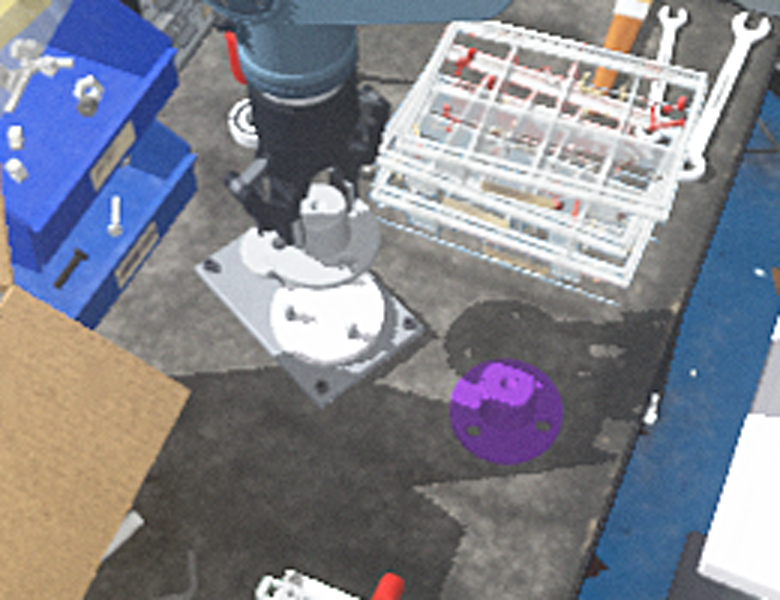

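The scene crop shows the flange held level, boss at (330,220), hovering over the hub at (330,310). I'll lower it to just above the studs, then compare it with the hub in the same camera.

Call:
{"op": "send_rows", "data": {"commands": [[[0,0,0.4,0,0,0],[0,0,0.5,0,0,0],[0,0,0.5,0,0,0],[0,0,0.5,0,0,0],[0,0,0.25,0,0,0],[0,0,0.05,0,0,0],[0,0,0,0,0,0],[0,0,0,0,0,0]]]}}

```text
time_s: 8.43
eef_pos: [0.4976, 0.0844, 0.2484]
eef_rot: [-0.0, 0.976, -0.218, 0.001]
wrist_force: [0.4, -0.3, -3.6]
opening: 0.498
grasp_force: 62.4
```

```bash
python3 - <<'E'
from h import *
goto(.497,.086,.24,-25.5); z0=status.get_obs()["eef_pos"][2]-.1947
p=imaging.camera("scene"); 
w=band(p,(.5,.087),.06,z0+.043,z0+.055); print("boss",len(w),w[:,:2].mean(0),w[:,:2].min(0),w[:,:2].max(0),np.median(w[:,2])-z0)
w=band(p,(.5,.087),.06,z0+.006,z0+.014); print("plate z",np.median(w[:,2])-z0, len(w))
a=ortho(p,.4985,.088,z0+.010,.06,3200)
p0=dict(p,image=cv2.imread("pics/scene0.png")); b=ortho(p0,.4985,.088,.022,.06,3200)
cv2.imwrite("pics/cmp.png",np.hstack([a,b]))
E
```

```text
pos [0.4976 0.0844 0.2484] head -25.22 tilt [ 1.9e-03 -2.0e-04 -1.0e+00] units [-0.04 -0.04  0.28] turn 0.05 F [ 0.4 -0.3 -3.6] open 0.498 t 8.4333
boss 232 [0.49358405 0.08869145] [0.47559434 0.05723475] [0.51645233 0.11995836] 0.048001170703969864
plate z 0.010429020478237738 440
```

View pics/cmp.png

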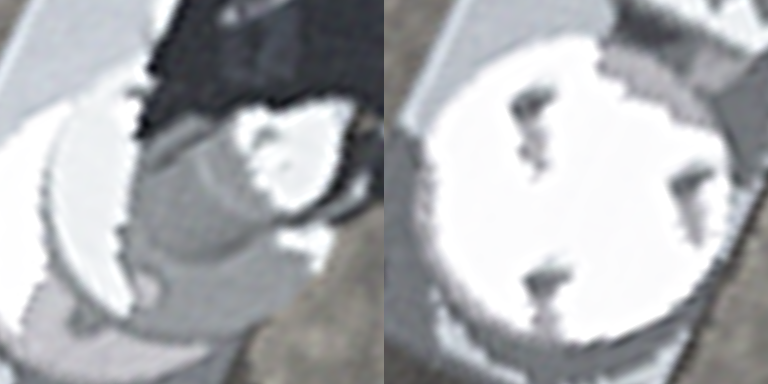

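Left panel: the held plate's left edge is near column 47 and its bottom edge near row 341. The through-hole at (147,285) confirms the heading. Right panel: hub centre is near (196,187). Next I'll fit both circles numerically.

```bash
cat >> h.py <<'E'
from scipy.optimize import least_squares
def rimfit(img,c0,R,s,angs,w=10):
    g=cv2.GaussianBlur(cv2.cvtColor(img,cv2.COLOR_BGR2GRAY).astype(np.float32),(0,0),2)
    c=np.array(c0,float)
    for it in range(4):
        P=[]
        for a in np.radians(angs):
            r=np.arange(R*s-w,R*s+w,.5); u=(c[0]+r*np.cos(a)).astype(np.float32); v=(c[1]+r*np.sin(a)).astype(np.float32)
            d=np.gradient(cv2.remap(g,u[None],v[None],cv2.INTER_LINEAR)[0]); k=d.argmin(); P.append([u[k],v[k]])
        P=np.array(P); f=least_squares(lambda c:np.hypot(*(P-c).T)-R*s,c,loss="soft_l1",f_scale=1); c=f.x
    return c,np.median(abs(f.fun))
E
python3 - <<'E'
from h import *
im=cv2.imread("pics/cmp.png"); a,b=im[:,:384],im[:,384:]
T=cv2.imread("pics/top0.png")
for ar in [range(100,235,3),range(110,200,3),range(60,200,3)]: print("fl",rimfit(a,(191,197),.045,3200,ar))
for ar in [range(60,290,3),range(0,290,3),range(120,280,3)]: print("hub",rimfit(b,(196,187),.047,3200,ar))
E
```

```text
fl (array([194.4072793, 192.0039174]), np.float64(1.36056365578429))
fl (array([194.60600563, 193.19943174]), np.float64(0.7719997256870812))
fl (array([193.90586321, 191.84302389]), np.float64(0.8987606755341346))
hub (array([190.06730096, 189.49395979]), np.float64(1.8029157130539772))
hub (array([193.09542983, 190.24286787]), np.float64(2.1232086071123035))
hub (array([190.33337751, 187.9937298 ]), np.float64(2.250087025783074))
```

Call:
{"op": "send_rows", "data": {"commands": [[[0.01,-0.04,0,0,0,0.05],[0,0,0,0,0,0],[0,0,0.15,0,0,0],[0,0,0.15,0,0,0],[0,0,0.1,0,0,0],[0,0,0.1,0,0,0],[0,0,0.08,0,0,0],[0,0,0,0,0,0]]]}}

```text
time_s: 9.15
eef_pos: [0.4976, 0.0853, 0.2292]
eef_rot: [0.0, 0.975, -0.221, -0.0]
wrist_force: [0.3, -0.0, -5.9]
opening: 0.493
grasp_force: 62.4
```

```bash
python3 - <<'E'
from h import *
goto(.4985,.0854,.2167,-25.5); o=status.get_obs(); print(o["wrist_force"],o["torque"]); z0=o["eef_pos"][2]-.1947
p=imaging.camera("scene"); a=ortho(p,.4985,.088,z0+.010,.06,3200)
for ar in [range(100,235,3),range(110,200,3),range(60,200,3)]: print("fl",rimfit(a,(194,192),.045,3200,ar))
w=band(p,(.5,.087),.06,z0+.006,z0+.016);print("plate z",np.median(w[:,2])-z0)
E
```

```text
pos [0.4976 0.0853 0.2292] head -25.51 tilt [-4.e-04 -2.e-04 -1.e+00] units [ 0.03 -0.02  0.42] turn -0.0 F [ 0.3 -0.  -5.9] open 0.493 t 9.15
[ 0.28676553 -0.02959366 -5.86515678] [-0.21117575 -0.17059761 -0.07620403]
fl (array([190.03248859, 192.28168941]), np.float64(1.4980197182533743))
fl (array([191.11202191, 193.7694461 ]), np.float64(0.7594979201064831))
fl (array([191.51962093, 193.96203533]), np.float64(1.060324351122233))
plate z 0.010581336453525741
```

No contact force with the underside 5.5 mm below the stud tops, so the studs have entered the holes. Continuing down.

Call:
{"op": "send_rows", "data": {"commands": [[[0.02,-0.01,0.08,0,0,0],[0,0,0.08,0,0,0],[0,0,0.08,0,0,0],[0,0,0.08,0,0,0],[0,0,0.05,0,0,0],[0,0,0.05,0,0,0],[0,0,0,0,0,0],[0,0,0,0,0,0]]]}}

```text
time_s: 9.87
eef_pos: [0.4983, 0.0854, 0.2171]
eef_rot: [0.0, 0.975, -0.221, -0.0]
wrist_force: [-0.4, -0.4, -5.3]
opening: 0.498
grasp_force: 62.4
```

Call:
{"op": "send_rows", "data": {"commands": [[[0,0,0.03,0,0,0],[0,0,0.03,0,0,0],[0,0,0.02,0,0,0],[0,0,0,0,0,0]]]}}

```text
time_s: 10.2
eef_pos: [0.4985, 0.0855, 0.2166]
eef_rot: [0.0, 0.975, -0.221, -0.0]
wrist_force: [-8.1, -0.2, 15.3]
opening: 0.497
grasp_force: 64.7
```

Contact came at exactly the expected home height. Opening the jaws and retreating.

Call:
{"op": "send_rows", "data": {"commands": [[[0,0,0,0,0,0],[0,0,0,0,0,0],[0,0,0,0,0,0],[0,0,0,0,0,0],[0,0,-0.1,0,0,0],[0,0,-0.4,0,0,0],[0,0,-0.8,0,0,0],[0,0,-0.8,0,0,0]]], "jaw": 1}}

```text
time_s: 10.87
eef_pos: [0.4978, 0.0854, 0.2777]
eef_rot: [0.0, 0.975, -0.221, -0.001]
wrist_force: [2.0, -0.0, 0.7]
opening: 1.004
grasp_force: 0.0
```

Call:
{"op": "send_rows", "data": {"commands": [[[0,0,-0.9,0,0,0],[0,0,-0.9,0,0,0],[-0.9,0,-0.9,0,0,0],[-0.9,0,0,0,0,0],[-0.9,0,0,0,0,0],[-0.9,0,0,0,0,0],[-0.9,0,0,0,0,0],[0,0,0,0,0,0]]], "jaw": 0}}

```text
time_s: 11.53
eef_pos: [0.373, 0.145, 0.3582]
eef_rot: [-0.0, 0.976, -0.22, -0.001]
wrist_force: [-0.3, -0.2, -0.2]
opening: 0.005
grasp_force: 0.0
```

```bash
python3 - <<'E'
from h import *
goto(.5,.087,.3,-25.5)
for n in ["scene","top"]:
    p=imaging.camera(n); cv2.imwrite(f"pics/{n}3.png",p["image"])
    w=band(p,(.497,.086),.06,.026,.037); print(n,"plate",len(w),np.median(w[:,2]))
    if len(w)>50: print(np.linalg.lstsq(np.c_[w[:,:2]-[.497,.086],np.ones(len(w))],w[:,2],rcond=None)[0].round(4))
    for nm,lo,hi in [("boss",.064,.076)]:
        w=band(p,(.497,.086),.035,lo,hi); print(nm,len(w),w.mean(0))
    w=band(p,(.576,.048),.025,.060,.08); print("pin",len(w),w.mean(0) if len(w) else 0)
    cv2.imwrite(f"pics/o3_{n}.png",ortho(p,.518,.071,.032,.09,2200))
a,b=[cv2.imread(f"pics/o3_{n}.png") for n in ("top","scene")]; cv2.imwrite("pics/o3.png",np.hstack([a,b]))
E
```

```text
pos [0.373  0.145  0.3582] head -25.39 tilt [-2.7e-03  7.0e-04 -1.0e+00] units [ 4.66 -0.07  1.93] turn 0.02 F [-0.3 -0.2 -0.2] open 0.005 t 11.5333
scene plate 531 0.03248843938718482
[ 0.0055 -0.0082  0.0325]
boss 230 [0.49736186 0.08993069 0.07010883]
pin 23 [0.57579314 0.0497991  0.06664548]
top plate 715 0.03233897269234376
[-0.003   0.0036  0.0323]
boss 255 [0.49478492 0.08543835 0.07038781]
pin 21 [0.57246912 0.04617688 0.06712129]
```

View pics/o3.png

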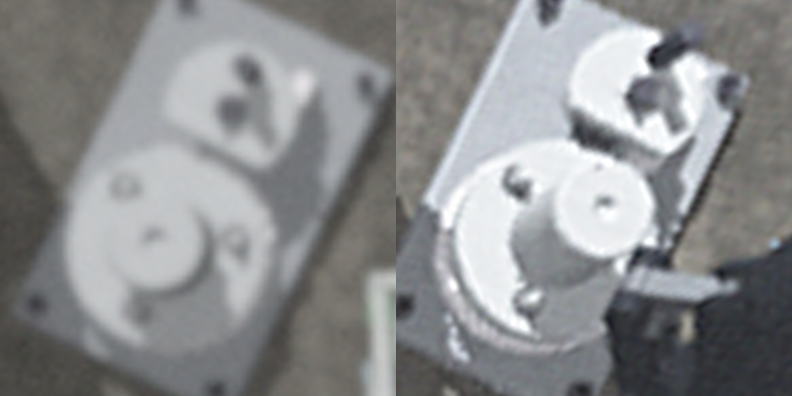

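The flange is flush: plate top at 32.4 mm and level, with the studs showing at (125,185), (235,240) and (140,310). Next is the pin. I'll grip it and lead it round the arc.

Call:
{"op": "send_rows", "data": {"commands": [[[0.94,0.01,0.24,0,0,0],[0.94,0.01,0.24,0,0,0],[0.94,0.01,0.24,0,0,0],[0.94,0.01,0.24,0,0,0],[0.94,0.01,0.24,0,0,0],[0.94,0.01,0.24,0,0,0],[0.94,0,0.24,0,0,0],[0.94,0,0.24,0,0,0.1]]], "jaw": 0.4}}

```text
time_s: 12.3
eef_pos: [0.5815, 0.043, 0.3003]
eef_rot: [0.0, 0.974, -0.226, 0.0]
wrist_force: [-0.6, 0.1, 0.3]
opening: 0.402
grasp_force: 0.0
```

Call:
{"op": "send_rows", "data": {"commands": [[[0,0,0.4,0,0,0],[0,0,0.4,0,0,0],[0,0,0.4,0,0,0],[0,0,0.4,0,0,0],[0,0,0,0,0,0],[0,0,0,0,0,0]]]}}

```text
time_s: 12.8
eef_pos: [0.5784, 0.0453, 0.2522]
eef_rot: [0.0, 0.974, -0.225, -0.001]
wrist_force: [1.2, 0.5, 0.5]
opening: 0.403
grasp_force: 0.0
```

```bash
python3 - <<'E'
from h import *
goto(.5767,.0465,.223,-26)
E
```

```text
pos [0.5784 0.0453 0.2522] head -26.04 tilt [-2.4e-03  3.0e-04 -1.0e+00] units [-0.07 -0.01  0.97] turn -0.01 F [1.2 0.5 0.5] open 0.403 t 12.8
```

Call:
{"op": "send_rows", "data": {"commands": [[[-0.06,0,0.2,0,0,0],[0,0,0.2,0,0,0],[0,0,0.2,0,0,0],[0,0,0.2,0,0,0],[0,0,0.15,0,0,0],[0,0,0,0,0,0]]]}}

```text
time_s: 13.3
eef_pos: [0.5772, 0.0456, 0.2234]
eef_rot: [0.0, 0.974, -0.226, -0.001]
wrist_force: [0.1, -0.7, -1.5]
opening: 0.399
grasp_force: 0.0
```

Call:
{"op": "send_rows", "data": {"commands": [[[0,0,0,0,0,0],[0,0,0,0,0,0],[0,0,0,0,0,0],[0,0,0,0,0,0],[0,0,0,0,0,0],[0,0,0,0,0,0]]], "jaw": 0}}

```text
time_s: 13.8
eef_pos: [0.5778, 0.0454, 0.225]
eef_rot: [0.0, 0.974, -0.226, 0.0]
wrist_force: [-2.1, -1.3, 2.6]
opening: 0.097
grasp_force: 58.6
```

```bash
python3 - <<'E'
from h import *
goto(.5767,.0465,.223,-26); print(status.get_obs()["grasp_force"])
E
```

```text
pos [0.5778 0.0454 0.225 ] head -26.08 tilt [ 4.e-04 -3.e-04 -1.e+00] units [-0.05 -0.02  0.07] turn -0.01 F [-2.1 -1.3  2.6] open 0.097 t 13.8
58.58838379383087
```

Call:
{"op": "send_rows", "data": {"commands": [[[0,-0.063,0,0,0,-1],[0,-0.063,0,0,0,-1],[0,-0.063,0,0,0,-1],[0,-0.063,0,0,0,-1],[0,-0.063,0,0,0,-1],[0,-0.063,0,0,0,-1],[0,0,0,0,0,0],[0,0,0,0,0,0]]]}}

```text
time_s: 14.47
eef_pos: [0.5801, 0.0576, 0.225]
eef_rot: [-0.001, 0.997, 0.071, 0.001]
wrist_force: [1.3, 6.8, 1.6]
opening: 0.091
grasp_force: 58.8
```

```bash
python3 - <<'E'
from h import *
goto(.5596,.0557)
E
```

```text
pos [0.5801 0.0576 0.225 ] head 8.15 tilt [ 9.e-04  2.e-03 -1.e+00] units [-0.69 -0.04 -0.  ] turn None F [1.3 6.8 1.6] open 0.091 t 14.4667
```

Call:
{"op": "send_rows", "data": {"commands": [[[0,-0.063,0,0,0,-1],[0,-0.063,0,0,0,-1],[0,-0.063,0,0,0,-1],[0,-0.063,0,0,0,-1],[0,-0.063,0,0,0,-1],[0,-0.063,0,0,0,-1],[0,0,0,0,0,0],[0,0,0,0,0,0]]]}}

```text
time_s: 15.13
eef_pos: [0.5755, 0.069, 0.225]
eef_rot: [-0.002, 0.932, 0.362, 0.001]
wrist_force: [-0.5, 12.2, 3.4]
opening: 0.097
grasp_force: 59.0
```

Call:
{"op": "send_rows", "data": {"commands": [[[0,-0.063,0,0,0,-1],[0,-0.063,0,0,0,-1],[0,-0.063,0,0,0,-1],[0,-0.047,0,0,0,-0.75],[0,0,0,0,0,0],[0,0,0,0,0,0]]]}}

```text
time_s: 15.63
eef_pos: [0.5696, 0.0742, 0.225]
eef_rot: [-0.003, 0.848, 0.53, 0.001]
wrist_force: [-2.7, 16.8, 4.9]
opening: 0.093
grasp_force: 59.3
```

```bash
python3 - <<'E'
from h import *
goto(.5596+.019*.4384,.0557+.019*.8988,None,64)
d=status.get_obs()["eef_pos"][:2]-[.4985,.0855]
for f in (-25,-26,-27): r=np.radians(f); print(f, d@[np.cos(r),np.sin(r)], d@[-np.sin(r),np.cos(r)])
E
```

```text
pos [0.5696 0.0742 0.225 ] head 63.98 tilt [-0.0012  0.0059 -1.    ] units [-0.07 -0.03 -0.  ] turn -0.0 F [-2.7 16.8  4.9] open 0.093 t 15.6333
-25 0.06917302454831857 0.019778919489787834
-26 0.06881729941980672 0.020983142803461634
-27 0.06844061187524343 0.02218097444856923
```

Call:
{"op": "send_rows", "data": {"commands": [[[0,0,0,0,0,0],[0,0,0,0,0,0],[0,0,0,0,0,0],[0,0,0,0,0,0],[0,0,-0.5,0,0,0],[0,0,-0.8,0,0,0],[0,0,-0.8,0,0,0],[0,0,-0.8,0,0,0]]], "jaw": 0.4}}

```text
time_s: 16.3
eef_pos: [0.5702, 0.0708, 0.3124]
eef_rot: [-0.0, 0.848, 0.53, -0.0]
wrist_force: [-0.4, 0.1, 0.2]
opening: 0.4
grasp_force: 0.0
```

Call:
{"op": "send_rows", "data": {"commands": [[[-0.9,0.9,-0.6,0,0,0],[-0.9,0.9,-0.6,0,0,0],[-0.9,0.9,-0.4,0,0,0],[-0.9,0.9,0,0,0,0],[-0.9,0.9,0,0,0,0],[-0.9,0.9,0,0,0,0],[0,0.5,0,0,0,0],[0,0,0,0,0,0]]]}}

```text
time_s: 16.97
eef_pos: [0.6596, -0.1547, 0.359]
eef_rot: [0.001, 0.849, 0.529, 0.0]
wrist_force: [-0.6, -0.7, 0.7]
opening: 0.4
grasp_force: 0.0
```

```bash
python3 - <<'E'
from h import *
goto(.5696,.0742,.225,64)
I=[]
for n in ["top","scene"]:
    p=imaging.camera(n); cv2.imwrite(f"pics/{n}4.png",p["image"])
    b=band(p,(.497,.088),.035,.064,.076).mean(0)
    w=band(p,(.566,.073),.025,.060,.08); print(n,"pin",len(w),w.mean(0) if len(w) else 0,"boss",b)
    if len(w):
        d=(w.mean(0)-b)[:2]
        for f in (-25,-26,-27): r=np.radians(f); print(f, (d@[np.cos(r),np.sin(r)]).round(4), (d@[-np.sin(r),np.cos(r)]).round(4))
    c=(.555,.052) if n=="top" else (.558,.056)
    I.append(ortho(p,*c,.042,.05,4000))
cv2.imwrite("pics/o4.png",np.hstack(I))
E
```

```text
pos [ 0.6596 -0.1547  0.359 ] head 63.86 tilt [ 0.0013 -0.001  -1.    ] units [ 5.53 -6.06  4.45] turn -0.02 F [-0.6 -0.7  0.7] open 0.4 t 16.9667
top pin 21 [0.56610685 0.07116644 0.0682774 ] boss [0.49470508 0.08554697 0.07017934]
-25 0.0708 0.0171
-26 0.0705 0.0184
-27 0.0701 0.0196
scene pin 22 [0.56883941 0.07454484 0.06643961] boss [0.49711991 0.08985084 0.07000488]
-25 0.0715 0.0164
-26 0.0712 0.0177
-27 0.0709 0.0189
```

View pics/o4.png

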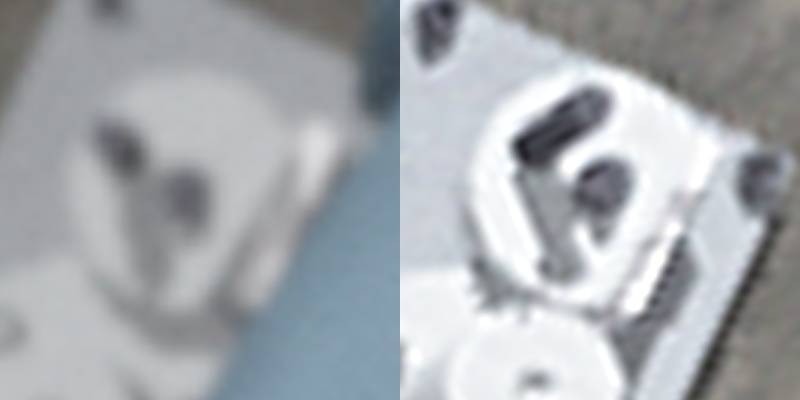

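The pin now sits on the +y side and the disc covers the rim. The bar shows as a bright strip, scene panel (635,310) to (712,145). The chord estimate gives joint ≈1.46, slightly short. I'll refine the fixture heading with edge fits.

```bash
cat > ang.py <<'E'
from h import *
def edge(g,p0,p1,s,w=10):
    "line fit of strongest gradient across p0->p1 (px); returns heading deg"
    p0,p1=map(np.array,(p0,p1)); t=(p1-p0)/np.linalg.norm(p1-p0); n=np.array([-t[1],t[0]]); P=[]
    for k in np.linspace(.08,.92,60):
        r=np.arange(-w,w,.5); q=p0+k*(p1-p0)+r[:,None]*n
        d=abs(np.gradient(cv2.remap(g,q[:,0].astype(np.float32)[None],q[:,1].astype(np.float32)[None],1)[0])); P.append(q[d.argmax()])
    vx,vy,_,_=cv2.fitLine(np.float32(P),cv2.DIST_HUBER,0,.01,.01).ravel()
    if vy>0: vx,vy=-vx,-vy
    return np.degrees(np.arctan2(-vx,-vy))
if __name__=="__main__":
    for n in ("top","scene"):
        p=imaging.camera(n); s=2000; c=(.518,.071); H=.125
        p0=dict(p,image=cv2.imread(f"pics/{n}0.png"))
        g=cv2.GaussianBlur(cv2.cvtColor(ortho(p0,*c,.012,H,s),cv2.COLOR_BGR2GRAY).astype(np.float32),(0,0),2)
        off=np.array([0,0]) if n=="top" else np.array([.003,.0044])
        h=np.array([.4954,.0838])+off; f=np.radians(-25.8); R=np.array([[np.cos(f),-np.sin(f)],[np.sin(f),np.cos(f)]])
        px=lambda q:(lambda w:((c[1]+H-w[1])*s,(c[0]+H-w[0])*s))(h+R@np.array(q))
        out=[]
        for a,b in [((-.055,.056),(.115,.056)),((-.055,-.056),(.115,-.056))]: out.append(edge(g,px(a),px(b),s))
        for a,b in [((.118,-.052),(.118,.052)),((-.060,-.052),(-.060,.052))]: out.append(edge(g,px(a),px(b),s))
        print(n,np.round(out,2))
        # disc circle centre now and pin direction
        q=(.555,.052) if n=="top" else (.558,.056); im=ortho(p,*q,.042,.05,4000)
        for ar in (range(140,300,4),range(150,330,4)):
            cc,e=rimfit(im,(182,190) if n=="top" else (197,190),.030,4000,ar); A=np.array([q[0]+.05-cc[1]/4000,q[1]+.05-cc[0]/4000])
            pin=band(p,(.566,.073),.025,.060,.08).mean(0)[:2]; d=pin-A
            print(" A",A.round(4),e.round(2),"pin r",np.hypot(*d).round(4),"dir",np.degrees(np.arctan2(d[1],d[0])).round(1))
E
python3 ang.py
```

```text
top [-25.34 -25.75  64.18  63.78]
 A [0.558  0.0548] 1.76 pin r 0.0181 dir 64.1
 A [0.5578 0.0553] 3.07 pin r 0.0178 dir 62.7
scene [-25.78 -25.94  63.66  67.33]
 A [0.5614 0.0581] 1.38 pin r 0.0188 dir 68.5
 A [0.5615 0.058 ] 1.42 pin r 0.0189 dir 68.9
```

Two independent estimates agree on joint ≈1.47, about 0.1 rad short: the image chord of the pin, and a circle through the gripped TCP positions (centre (.5583,.0554)). I'll regrip and finish the turn.

Call:
{"op": "send_rows", "data": {"commands": [[[0.92,-1,0,0,0,0],[0.92,-1,0,0,0,0],[0.92,-1,0,0,0,0],[0.92,-1,0,0,0,0],[0.92,-1,0,0,0,0],[0.93,-1.0,0,0,0,0],[0,-0.06,0.5,0,0,0.5],[0,0,0.5,0,0,0.5]]]}}

```text
time_s: 17.83
eef_pos: [0.5655, 0.0818, 0.3304]
eef_rot: [0.001, 0.872, 0.49, 0.001]
wrist_force: [0.3, -0.4, -0.5]
opening: 0.4
grasp_force: 0.0
```

Call:
{"op": "send_rows", "data": {"commands": [[[0,0,0.6,0,0,0],[0,0,0.6,0,0,0],[0,0,0.6,0,0,0],[0,0,0.5,0,0,0],[0,0,0.2,0,0,0],[0,0,0,0,0,0],[0,0,0,0,0,0]]]}}

```text
time_s: 18.42
eef_pos: [0.567, 0.0784, 0.2547]
eef_rot: [0.0, 0.873, 0.488, 0.0]
wrist_force: [0.3, -0.6, 0.7]
opening: 0.402
grasp_force: 0.0
```

```bash
python3 - <<'E'
from h import *
goto(.5692,.0738,.225,58)
E
```

```text
pos [0.567  0.0784 0.2547] head 58.48 tilt [ 1.e-04 -0.e+00 -1.e+00] units [-0.09  0.14  0.99] turn 0.08 F [ 0.3 -0.6  0.7] open 0.402 t 18.4167
```

Call:
{"op": "send_rows", "data": {"commands": [[[-0.09,0.14,0.2,0,0,0.08],[0,0,0.3,0,0,0],[0,0,0.3,0,0,0],[0,0,0.18,0,0,0],[0,0,0,0,0,0],[0,0,0,0,0,0]]]}}

```text
time_s: 18.92
eef_pos: [0.5692, 0.0733, 0.2241]
eef_rot: [-0.0, 0.875, 0.485, -0.001]
wrist_force: [-1.3, -0.3, -0.1]
opening: 0.405
grasp_force: 0.0
```

Call:
{"op": "send_rows", "data": {"commands": [[[0,0,0,0,0,0],[0,0,0,0,0,0],[0,0,0,0,0,0],[0,0,0,0,0,0],[0,0,0,0,0,0],[0,0,0,0,0,0]]], "jaw": 0}}

```text
time_s: 19.42
eef_pos: [0.5695, 0.0735, 0.2253]
eef_rot: [-0.0, 0.875, 0.485, 0.0]
wrist_force: [-2.5, 1.9, 5.0]
opening: 0.095
grasp_force: 58.7
```

```bash
python3 - <<'E'
from h import *
goto(.5674,.0743,None,64.2)
d=status.get_obs()["eef_pos"][:2]-[.55825,.0554]; print(d, np.degrees(np.arctan2(d[1],d[0])))
E
```

```text
pos [0.5695 0.0735 0.2253] head 57.97 tilt [ 4.e-04  3.e-04 -1.e+00] units [-0.02 -0.07 -0.  ] turn -1.09 F [-2.5  1.9  5. ] open 0.095 t 19.4167
[0.01127555 0.01811578] 58.101205997382706
```

Call:
{"op": "send_rows", "data": {"commands": [[[0,-0.038,0,0,0,-0.54],[0,-0.038,0,0,0,-0.54],[0,0,0,0,0,0],[0,0,0,0,0,0],[0,0,0,0,0,0]]]}}

```text
time_s: 19.83
eef_pos: [0.5677, 0.0746, 0.2253]
eef_rot: [0.0, 0.848, 0.53, 0.0]
wrist_force: [-2.2, 2.7, 5.3]
opening: 0.09
grasp_force: 58.9
```

```bash
python3 - <<'E'
from h import *
goto(.5674,.0743,None,64.2)
d=status.get_obs()["eef_pos"][:2]-[.55825,.0554]; print(d, np.degrees(np.arctan2(d[1],d[0])))
E
```

```text
pos [0.5677 0.0746 0.2253] head 64.06 tilt [ 5.e-04  2.e-04 -1.e+00] units [-0.01 -0.   -0.  ] turn -0.03 F [-2.2  2.7  5.3] open 0.09 t 19.8333
[0.0094105  0.01923199] 63.92681630921495
```

Release, retreat the other way (towards +y) so that both cameras see clearly, and measure.

Call:
{"op": "send_rows", "data": {"commands": [[[0,0,0,0,0,0],[0,0,0,0,0,0],[0,0,0,0,0,0],[0,0,0,0,0,0],[0,0,-0.5,0,0,0],[0,0,-0.8,0,0,0],[0,0,-0.8,0,0,0],[0,0,-0.8,0,0,0]]], "jaw": 0.4}}

```text
time_s: 20.5
eef_pos: [0.5673, 0.0743, 0.3123]
eef_rot: [-0.0, 0.847, 0.531, -0.0]
wrist_force: [1.7, -0.1, 0.1]
opening: 0.399
grasp_force: 0.0
```

Call:
{"op": "send_rows", "data": {"commands": [[[-0.9,0.9,-0.6,0,0,0],[-0.9,0.9,-0.6,0,0,0],[-0.9,0.9,-0.4,0,0,0],[-0.9,0.9,0,0,0,0],[-0.9,0.9,0,0,0,0],[-0.9,0.9,0,0,0,0],[-0.9,0.5,0,0,0,0],[-0.9,0,0,0,0,0]]]}}

```text
time_s: 21.17
eef_pos: [0.6334, -0.1992, 0.359]
eef_rot: [0.001, 0.848, 0.53, 0.0]
wrist_force: [-0.6, 1.2, -0.5]
opening: 0.402
grasp_force: 0.0
```

Call:
{"op": "send_rows", "data": {"commands": [[[-0.9,0,0,0,0,0],[-0.9,0,0,0,0,0],[-0.9,0,0,0,0,0],[-0.9,0,0,0,0,0],[0,0,0,0,0,0]]]}}

```text
time_s: 21.58
eef_pos: [0.5832, -0.2978, 0.3591]
eef_rot: [0.001, 0.849, 0.529, -0.001]
wrist_force: [-0.4, 0.5, -0.5]
opening: 0.403
grasp_force: 0.0
```

```bash
python3 ang.py; python3 - <<'E'
from h import *
I=[]; i0={"top":(.57247,.04618),"scene":(.57579,.0498)}
for n in ["top","scene"]:
    P=[]
    for k in range(4):
        p=imaging.camera(n); P.append(band(p,(.564,.074),.025,.060,.08).mean(0))
    b=band(p,(.497,.088),.035,.064,.076).mean(0); pin=np.mean(P,0); w=band(p,(.497,.088),.06,.026,.037)
    d=pin[:2]-i0[n]; D=2*np.arcsin(np.hypot(*d)/.038); m=np.arctan2(d[1],d[0])-np.pi/2+np.radians(25.8)
    print(n,"pin",pin.round(4),"boss",b.round(4),"plate z",np.median(w[:,2]).round(4),"delta",D.round(3),"mid",m.round(3),"theta",(m+D/2).round(3))
    I.append(ortho(p,.557,.053,.042,.045,4400) if n=="top" else ortho(p,.561,.057,.042,.045,4400))
cv2.imwrite("pics/o5.png",np.hstack(I))
E
```

```text
top [-25.34 -25.75  64.18  63.78]
 A [0.5579 0.0553] 2.9 pin r 0.0171 dir 65.4
 A [0.5578 0.0556] 3.74 pin r 0.017 dir 64.8
scene [-25.78 -25.94  63.66  67.33]
 A [0.5614 0.0581] 1.25 pin r 0.0179 dir 68.8
 A [0.5616 0.0581] 1.14 pin r 0.018 dir 69.3
top pin [0.565  0.0711 0.0681] boss [0.4949 0.0854 0.0704] plate z 0.0322 delta 1.507 mid 0.741 theta 1.494
scene pin [0.5676 0.0753 0.067 ] boss [0.4976 0.0896 0.07  ] plate z 0.0325 delta 1.565 mid 0.76 theta 1.543
```

View pics/o5.png

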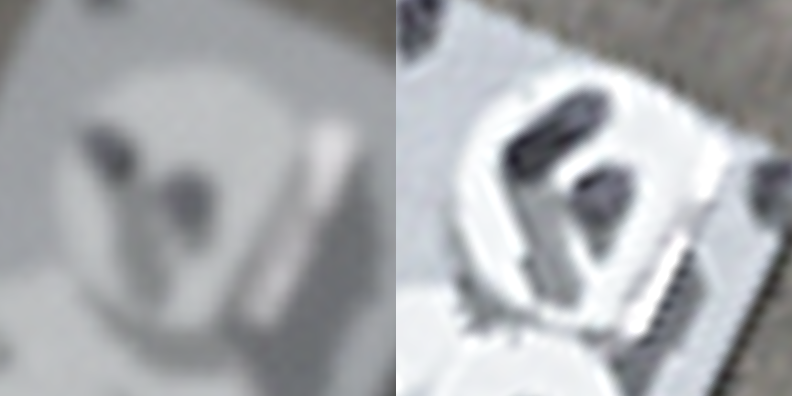

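In the top panel, the flat from (298,150) to (232,300) and the bar from (345,130) to (265,325) look parallel, with the bar wholly uncovered. One numeric check of the two edges.

```bash
python3 - <<'E'
from ang import *
I=[]
for n in ("top","scene"):
    c=(.557,.053) if n=="top" else (.561,.057); G=[]
    for k in range(6): G.append(ortho(imaging.camera(n),*c,.042,.045,4400).astype(np.float32).mean(2))
    g=cv2.GaussianBlur(np.mean(G,0),(0,0),3)
    if n=="top":
        for w in (8,12,16): print("flat",edge(g,(290,165),(238,280),1,w).round(1),"bar outer",edge(g,(352,145),(283,310),1,w).round(1),"bar inner",edge(g,(305,175),(250,300),1,w).round(1))
        for r in (160,180,200,220,240,260,280): print(r,np.round(g[r,200:380:8]).astype(int).tolist())
    else:
        for w in (8,12): print("bar outer",edge(g,(290,245),(238,330),1,w).round(1))
E
```

```text
flat -27.5 bar outer -24.6 bar inner -27.3
flat -27.9 bar outer -24.6 bar inner -23.5
flat -27.9 bar outer -24.6 bar inner -11.2
160 [178, 182, 186, 188, 190, 191, 192, 192, 193, 192, 188, 181, 174, 178, 194, 209, 215, 209, 190, 165, 148, 146, 154]
180 [134, 149, 167, 180, 188, 191, 192, 192, 191, 186, 176, 165, 161, 170, 188, 200, 200, 182, 154, 132, 125, 136, 151]
200 [106, 125, 152, 175, 187, 192, 193, 190, 184, 174, 165, 161, 162, 170, 180, 183, 171, 147, 124, 114, 116, 126, 140]
220 [113, 131, 157, 178, 188, 191, 188, 180, 170, 163, 162, 164, 164, 163, 156, 143, 129, 117, 111, 109, 110, 118, 131]
240 [138, 151, 169, 182, 187, 184, 174, 163, 159, 160, 166, 172, 173, 163, 145, 126, 115, 110, 110, 110, 111, 115, 126]
260 [174, 180, 185, 185, 179, 167, 155, 153, 160, 170, 177, 177, 168, 149, 129, 117, 111, 111, 112, 112, 113, 118, 130]
280 [192, 191, 186, 175, 160, 149, 148, 158, 173, 186, 187, 173, 150, 128, 115, 112, 111, 111, 111, 112, 113, 120, 133]
bar outer -26.4
bar outer -25.5
```

All estimates agree on 1.54–1.57 rad: flat against the plate's edges, pin chord and gripped arc. The flange is flush and the bar is uncovered, so I'm handing in.

```bash
python3 -c "
from bench import ctrl; print(ctrl.hand_in())"
```

```text
the job is handed in; nothing more can be done
None
```

The job is handed in: the flange lies flush on the hub over its three studs, and the lock disc is turned over its rim with the flat along the alignment bar. The disc measured about 1.54 rad against the 1.571 target; I did not correct the remaining 0.03 rad, and no verdict came back.

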